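Unlock the refill lid of the ball dispenser

TASK

The ball dispenser needs refilling and its lid is locked. Take the key with the rectangular head from the wooden key stand, push it fully home in the keyhole on top of the dispenser, and turn it clockwise (seen from above) until the bolt lets go and the lid springs up. Leave the key in the lock, upright and turned, and do not disturb the other things on the bench.

Things in the scene. Friction and masses are not known exactly. Their poses are not given: they have to be found in the camera images.
- key_bow (a point): The dispenser's key, 98 mm long, 50 to 90 g, hanging upright in either place of the key stand. This point is the centre of its head: a black plastic block 14 mm thick (key x), 60 mm wide (key y), 46 mm high (z, up), flat faces. Below the head: a 12 mm round stem, then the collar, whose underside is 45 mm below this point. The key is the same after half a turn about z.
- key_seat (a point): The centre of the underside of the same key's steel collar (26 mm across, 5 mm thick), same axes. It hangs with this at 65 mm height and rests on the keyhole plate when fully home. Below it: a 6 mm round neck 9 mm long, then a flat blade 18 mm wide (key y) and 6 mm thick (key x), its rounded tip 30 mm below this point.
- lock_mouth (a point): The centre of the keyhole, in the upper face of a small steel plate (44 x 50 x 5 mm) on the dispenser's level front deck, 155 mm above the bench. Axes: x towards the dispenser's back, y along its front edge, z up. The keyhole is a straight slot through the plate, 22 mm along y and 9.5 mm along x. The lid begins 48 mm behind this point.
- lock_plug (a joint): Turn of the plug below the keyhole plate (slot 20.5 x 8.5 mm), rad: 0 locked, in line with the keyhole; grows clockwise seen from above to a stop at 1.40; takes about 0.1 N m, stays where left. The key turns only with its blade wholly below the plate, is held in while turned, and has about 0.15 rad of play in the plug. The plug draws the hidden bolt, which frees the lid at about 0.9.
- lid_edge (a point): The middle of the front edge of the refill lid, on its upper face. The lid is a clear panel in a white frame, 139 x 238 mm, hinged along its far edge. Shut (held by the bolt) it is level with the front deck, this point at 150 to 154 mm height; once the bolt lets go a spring lifts this point to about 183 mm, against a stop.
- dispenser: The ball dispenser: a white box with clear sides full of plastic balls, 240 mm deep (x), 240 mm wide (y), 150 mm high, fixed to the bench; its front (-x) has a push plunger and a small catch tray. Origin: centre of its underside; the keyhole is 72 mm in front of it (towards -x).
- key_stand: The fixed wooden key stand, 60 mm deep (x), 190 mm wide (y), 65 mm high, open below its 10 mm thick top. Origin: centre of its underside. The two keys hang through slots (24 mm along y, 12 mm along x) 50 mm to either side of the middle along y, by their collars, heads up, and lift straight out.
- gate_bow (a point): Another key, not for this lock: black disc-shaped head 52 mm across and 12 mm thick, this point its centre. It hangs in the other place of the stand and stays there.
- kendama_mid (a point): Wooden kendama, 190 mm long, 70 mm wide, lying on the bench; its middle. To be left alone.
- maraca_mid (a point): Red maraca, 200 mm long, head 62 mm, lying; its middle. To be left alone.
- rice_bowl: White rice bowl, 116 mm across, 58 mm high; centre of its underside. To be left alone.
- ball_center (a point): A 40 mm plastic ball lying in the rice bowl; its centre.
- pot_mid (a point): Lidded steel pot, 146 mm across, 115 mm high with its knob, two loop handles; its middle, 50 mm up. To be left alone.
- cup: Metal mug, 68 mm across, 75 mm high; centre of its underside. To be left alone.

How it is judged:
On the way:
1. the key is fully home in the keyhole, its collar on the plate, the lock not yet turned (z of key_seat in the frame of lock_mouth between -0.006 and 0.003 m and horizontal distance between key_seat and lock_mouth below 0.005 m and angle between key_seat's own z axis and vertical below 0.14 rad and value of joint lock_plug below 0.4 rad), for 0.2 s.
At the end, for the whole second after the job is handed in: The key stands in the lock, let go and at rest: collar within 6 mm of the plate, within 5 mm of the keyhole's centre, less than 8 degrees off upright; the plug is turned more than 0.75 rad clockwise and the lid has sprung up, its front edge higher than 172 mm (z of key_seat in the frame of lock_mouth between -0.006 and 0.006 m and horizontal distance between key_seat and lock_mouth below 0.005 m and angle between key_seat's own z axis and vertical below 0.14 rad and value of joint lock_plug above 0.75 rad and height (world z) of lid_edge above 0.172 m); the robot touches nothing.
It fails at once if another thing on the bench (other key, kendama, maraca, bowl or its ball, pot, mug) is moved by more than 30 mm (distance of any of gate_bow, kendama_mid, maraca_mid, rice_bowl, ball_center, pot_mid, cup from where it was at the start of the episode above 0.03 m).
It also fails if it takes over 51 s, if anything falls off the work surface, if the arm or the gripper's body presses on something with over 40 N, if the wrist force passes 120 N, or if a joint passes its speed limit or range.

ROBOT

A 6-joint arm with a two-finger parallel gripper is mounted at the origin on the work surface. World frame = base frame: x ahead of the robot, y to its left, z up, the work surface at z = 0. Lengths are in m, angles in rad, forces in N, time in s.
With the tool pointing down it reaches from about 0.35 to 0.725 m from the base axis. Payload 4.3 kg.
Tool frame: the origin (TCP) lies at the very end of the fingers, on their centre line; the grasp point (between the pads) lies 19 mm behind it; z points along the fingers, y is the line along which they close (so a half turn about z gives the same grasp; the last joint's range is limited). The gripper opens to 85 mm and grips with 20 to 120 N. Pads are 22 mm wide; open, the fingers measure 114 mm over their backs; the gripper's body (76 mm by 85 mm) begins 54 mm behind the grasp point. The pads swing forward as they close: fully open they stand 13 mm farther back than shut.
Start: joints at [1.205, 0.377, 0.081, 1.274, 0, 1.46], TCP at [0.145, 0.556, 0.196] pointing down, gripper open.
Joint ranges: [-2.72, 2.72], [-0.84, 1.66], [-1.02, 1.22], [-1.77, 2.12], [-1.37, 1.28], [-3.14, 3.14]. Speed limits (rad/s): [2.57, 2.57, 3.14, 3.14, 3.14, 3.14].

INTERFACE

Orientations are given as a unit quaternion [w, x, y, z].
In Python, from bench import manip gives the robot as it stands. The module is installed in compiled form; this text tells all that it offers.
- The arm moves only by the tool play_rows, never from a script. Its argument "steps" is a list of rows, each a list of 7 numbers: the turn, a rotation vector about the tool's x, y, z in degrees, then the shift along the tool's x, y, z in cm, then the gripper's target within -1 to 1 (fully open at 1, half-way at 0, shut at -1). In form: [[ax, ay, az, tx, ty, tz, jaw], ...]. A call has 1 to 12 rows; each row shifts and turns the commanded pose from where the row before left it, along the tool's axes as they then stand; what a row does not reach is not made up. A row lasts 1/8 s, in which the tool goes at most 62.5 mm and 10.7 degrees, less where a joint would pass 70% of its speed; a pose out of reach is approached as far as the arm can. A call with a gripper value outside its range is refused whole. The fingers move at their own pace and stop on an object; the grip force is fixed at half the most. Time passes only in rows, so rows that do not move let the fingers close. It gives the time, the measured TCP pose, the force, the opening and the grip force at its end, in the units of the state.
- manip.read_state(): the state, without advancing time (a new reading comes with each control period).
- manip.read_camera(name): name is "scene" or "top" or "wrist"; returns (picture, depth): 480x640x3 uint8, blue, green, red; 480x640 float32, m along the optical axis (not along the pixel's ray), 0 where there is no reading.
- manip.camera_params(name): a dict with "fx", "fy", "cx", "cy" (pixels), "R" (3x3) and "t" (3): a world point X has camera coordinates R X + t. Camera axes: x right, y down, z forward; pixel columns grow to the right and rows downward; lengths in m; the calibration is good to about 2 mm. A picture is of the moment at which its call begins: read the wrist's pose just before it. camera_params takes no time and is no camera call; for the wrist camera it gives the pose at the moment of the call.
- manip.job_done(): hands the job in; it is judged then, once.
The state is a dict: "clock": time; "joint_positions": joint angles; "joint_velocities": joint speeds; "joint_torque": joint torques, N m; "eef_pos": TCP position; "tool_rot": TCP orientation; "contact_force": force on the tool from outside, world axes, zero at the start; "wrist_torque": the same for the moment, N m; "width": finger opening in m; "grip_force": force on a finger pad.
Only numpy, scipy, OpenCV 4.12 (cv2) and the standard library are available. Lean on these libraries where they do the work, as an engineer would, in place of code of your own. Each camera call takes 0.05 s, during which the arm holds its last target. There are 200 camera calls.

## Working session

There is one attempt and no reset: what is moved stays moved. The work goes in short steps, Python scripts to look and compute and a tool call to move; the robot and the scene stay as the last step left them, time stands still between calls to the robot, and variables do not carry over. Pictures are saved under pics/ and viewed, at most 10 in all, crops included, and the job is handed in when it is done.

Besides the shell and the picture viewer there is one more tool, called after "Emit:" by a JSON object that holds its "method" and its "body", one argument or row to a line. play_rows: Moves the arm, as the interface text tells. Its arguments: {"type":"object","properties":{"steps":{"type":"array","items":{"type":"array","items":{"type":"number"}}}},"required":["steps"]}

```bash
mkdir -p pics; ls; cat > h.py <<'E'
import numpy as np, cv2
from bench import manip
from scipy.spatial.transform import Rotation as Rn
def grab(n):
    p=manip.camera_params(n); im,d=manip.read_camera(n); return im,d,p
def ray(p,u,v):
    R=np.array(p["R"]);t=np.array(p["t"]);c=-R.T@t
    d=R.T@np.array([(u-p["cx"])/p["fx"],(v-p["cy"])/p["fy"],1.]); return c,d
def onz(p,u,v,z):
    c,d=ray(p,u,v); return c+d*(z-c[2])/d[2]
def cloud(d,p):
    v,u=np.mgrid[:480,:640]; R=np.array(p["R"]);t=np.array(p["t"])
    X=np.stack([(u-p["cx"])/p["fx"]*d,(v-p["cy"])/p["fy"]*d,d],-1)
    return (X-t)@R
E
python3 - <<'E'
from h import *
for n in("scene","top","wrist"):
    im,d,p=grab(n); cv2.imwrite(f"pics/{n}0.png",im); np.savez(f"{n}0.npz",im=im,d=d,**{k:np.array(v) for k,v in p.items()})
    c,dd=ray(p,320,240); print(n,c.round(3),dd.round(3),p["fx"])
s=manip.read_state(); print(s)
E
```

```text
pics
scene [ 1.204 -0.151  1.179] [-0.541  0.094 -0.836] 537.7373040457421
top [ 0.208 -0.041  1.555] [ 0.222  0.011 -0.975] 609.9120525834105
wrist [0.07  0.576 0.373] [ 0.278 -0.095 -0.956] 370.75068743755963
{'clock': 0.15, 'joint_positions': array([1.20469285e+00, 3.77883470e-01, 7.99505596e-02, 1.27441932e+00,
       4.54803576e-05, 1.46051251e+00]), 'joint_velocities': array([-1.28218481e-03, -2.58224687e-03,  4.70220063e-03,  2.04139483e-05,
       -7.25937983e-05, -4.31282208e-04]), 'joint_torque': array([ 1.39510230e-03, -4.64039147e+01,  2.70169258e+01,  1.38970409e-02,
       -1.08922777e-04,  4.87490794e-06]), 'eef_pos': array([0.14526745, 0.55577485, 0.19548918]), 'tool_rot': array([-2.05654425e-04,  1.27561307e-01,  9.91830382e-01, -7.50623058e-04]), 'contact_force': array([-0.47564555, -0.31948268, -1.0161801 ]), 'wrist_torque': array([-0.07335463, -0.01328626,  0.03881272]), 'grip_force': 0.0, 'width': 0.08531100628665104}
```

View pics/top0.png

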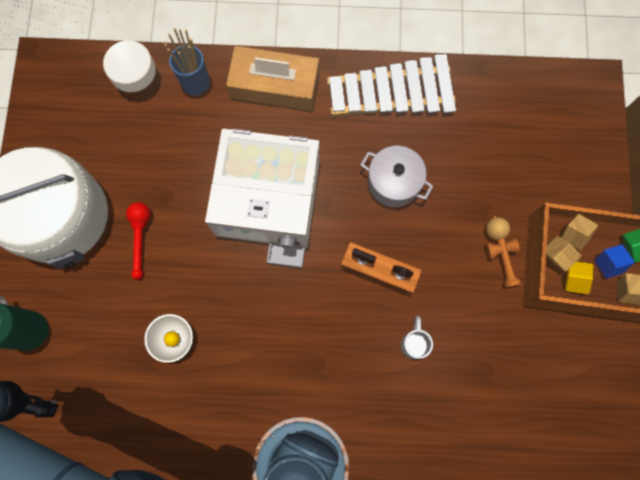

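View pics/scene0.png

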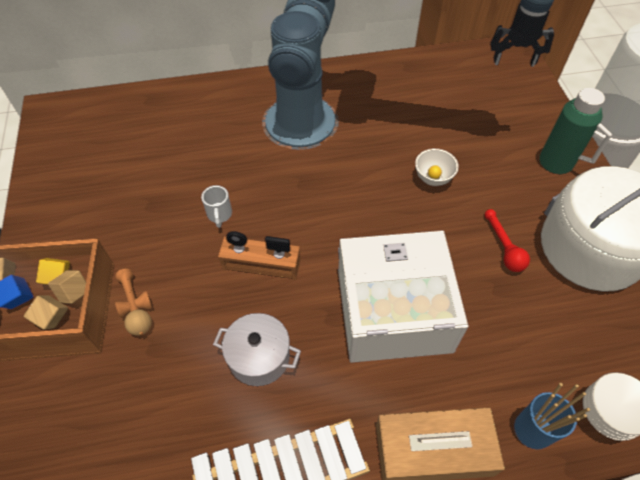

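The top view shows the key stand at about (380,269), with the rectangular-head key at (362,256) and the disc key at (402,271). The keyhole plate is at (258,208). In the scene view the rectangular key is at (278,243) and the plate at (396,251).

```bash
cat > m.py <<'E'
from h import *
def load(n): 
    z=dict(np.load(n+"0.npz")); return z["im"],z["d"],z
def meas(n,keybox,platebox,standbox):
    im,d,p=load(n); W=cloud(d,p); g=im.max(2)
    x0,y0,x1,y1=keybox
    m=np.zeros(g.shape,bool); m[y0:y1,x0:x1]=True
    k=m&(g<60)&(W[...,2]>.08)&(d>0); P=W[k]
    print(n,"key n",k.sum(),"z",np.percentile(P[:,2],[5,50,95]).round(3))
    T=P[P[:,2]>.125]; 
    if len(T)>10:
        r=cv2.minAreaRect(T[:,:2].astype(np.float32)*1000); print(" top pts",len(T),r)
    x0,y0,x1,y1=platebox; sub=im[y0:y1,x0:x1]
    cv2.imwrite(f"pics/{n}_plate.png",cv2.resize(np.hstack([sub]),None,fx=8,fy=8,interpolation=cv2.INTER_NEAREST))
    hsv=cv2.cvtColor(im,cv2.COLOR_BGR2HSV)
    x0,y0,x1,y1=standbox; ms=np.zeros(g.shape,bool); ms[y0:y1,x0:x1]=True
    st=ms&(abs(W[...,2]-.065)<.006)&(d>0)
    r=cv2.minAreaRect(W[st][:,:2].astype(np.float32)*1000); print(" stand",st.sum(),r)
    x0,y0,x1,y1=platebox
    ms=np.zeros(g.shape,bool); ms[y0:y1,x0:x1]=True
    for th in(60,90,120,170,200):
        q=ms&(g<th); v,u=np.nonzero(q)
        if len(u)<3: continue
        X=np.array([onz(p,a,b,.155)[:2] for a,b in zip(u,v)])*1000
        r=cv2.minAreaRect(X.astype(np.float32)); print(" plate th",th,len(u),X.mean(0).round(1),r, "z",np.median(W[q][:,2]).round(4))
    # dispenser top
    db=(abs(W[...,2]-.150)<.008)&(d>0)&(g>150); 
    n_,lab,stt,c=cv2.connectedComponentsWithStats(db.astype(np.uint8)); i=1+stt[1:,4].argmax()
    r=cv2.minAreaRect(W[lab==i][:,:2].astype(np.float32)*1000); print(" disp",stt[i],r)
meas("top",(347,245,382,270),(246,197,272,220),(335,238,425,298))
meas("scene",(262,233,294,256),(383,241,410,262),(212,228,305,280))
a=cv2.imread("pics/top0.png")[180:300,200:430]; cv2.imwrite("pics/c.png",cv2.resize(a,None,fx=3.4,fy=3.4,interpolation=cv2.INTER_CUBIC))
E
python3 m.py
```

```text
top key n 117 z [0.098 0.127 0.134]
 top pts 64 ((500.3587646484375, -130.66188049316406), (51.050567626953125, 11.385194778442383), 67.47517395019531)
 stand 1340 ((485.2696533203125, -179.80177307128906), (189.8521270751953, 62.32184982299805), 70.47383117675781)
 plate th 90 10 [599.5 126.3] ((600.0992431640625, 124.8996810913086), (2.47050404548645, 14.332419395446777), 2.3470041751861572) z 0.1394
 plate th 120 21 [599.2 125.2] ((598.8182983398438, 126.01226806640625), (4.939232349395752, 16.7641544342041), 2.3474509716033936) z 0.1388
 plate th 170 39 [598.6 125. ] ((594.18310546875, 125.37611389160156), (38.410213470458984, 20.423484802246094), 84.98951721191406) z 0.1404
 plate th 200 63 [597.9 124.9] ((598.7706298828125, 124.89228057861328), (43.67633819580078, 35.11644744873047), 84.99211120605469) z 0.1482
 disp [ 206  129  113  106 9212] ((670.630126953125, 118.37464904785156), (242.20223999023438, 242.35633850097656), 84.72586059570312)
scene key n 299 z [0.095 0.123 0.135]
 top pts 134 ((506.7297058105469, -131.76885986328125), (56.30225372314453, 14.819140434265137), 6
[... 266 characters left out ...]

 plate th 90 15 [602.5 125.1] ((602.651611328125, 125.58616638183594), (15.899084091186523, 2.6502227783203125), 79.28877258300781) z 0.147
 plate th 120 25 [602.1 125. ] ((602.0081787109375, 124.83332824707031), (6.844580173492432, 19.01696014404297), 0.2592538595199585) z 0.147
 plate th 170 88 [605.7 123.4] ((604.0038452148438, 124.16287994384766), (45.90907287597656, 41.09852981567383), 83.27108001708984) z 0.1532
 plate th 200 176 [607.7 121.7] ((603.708251953125, 123.90847778320312), (48.51462173461914, 44.20083999633789), 85.3129653930664) z 0.1544
 disp [  340   231   128   107 10670] ((673.1353759765625, 117.6487808227539), (241.7857208251953, 244.3011932373047), 84.81353759765625)
```

View pics/c.png

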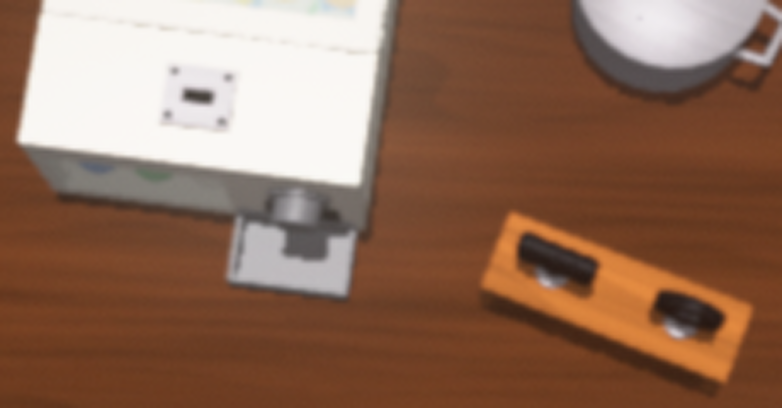

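The crop confirms it: the rectangular head is at full-image (363,256) and the keyhole slot at (258,208).

Both views agree:
- **Key:** about (0.5035, -0.132), with key y at a yaw of about 70°.
- **Keyhole:** about (0.601, 0.125), dispenser yaw -5.2°.

I'll grasp with tool y at a yaw of about 160°, so joint 6 has room for the clockwise turn.

Emit:
{"method": "play_rows", "body": {
  "steps": [
    [0,0,0,-3.74,-3.11,-0.61,1],
    [0,0,0,-3.74,-3.11,-0.61,1],
    [0,0,0,-3.74,-3.11,-0.61,1],
    [0,0,0,-3.74,-3.11,-0.61,1],
    [0,0,0,-3.74,-3.11,-0.61,1],
    [0,0,0,-3.74,-3.11,-0.61,1],
    [0,0,0,-3.74,-3.11,-0.61,1],
    [0,0,0,-3.74,-3.11,-0.61,1],
    [0,0,0,-3.74,-3.11,-0.61,1],
    [0,0,0,-2.63,-4.21,0,1],
    [0,0,0,-2.63,-4.21,0,1],
    [0,0,0,-2.63,-4.21,0,1]
  ]
}}

```text
clock: 1.65
eef_pos: [0.4448, 0.0566, 0.2509]
tool_rot: [-0.0, 0.128, 0.992, 0.0]
contact_force: [0.5, -0.4, 0.1]
width: 0.0856
grip_force: 0.0
```

Emit:
{"method": "play_rows", "body": {
  "steps": [
    [0,0,0,-2.63,-4.21,0,1],
    [0,0,0,-2.63,-4.21,0,1],
    [0,0,0,-2.63,-4.21,0,1],
    [0,0,0,-2.63,-4.21,0,1],
    [0,0,-10.6,0,0,0,1],
    [0,0,-10.6,0,0,0,1],
    [0,0,-10.6,0,0,0,1],
    [0,0,-10.6,0,0,0,1],
    [0,0,-10.6,0,0,0,1],
    [0,0,-10.6,0,0,0,1],
    [0,0,-10.6,0,0,0,1],
    [0,0,-10.6,0,0,0,1]
  ]
}}

```text
clock: 3.15
eef_pos: [0.5036, -0.1312, 0.2507]
tool_rot: [-0.0, -0.577, 0.817, 0.0]
contact_force: [0.4, 0.7, 0.3]
width: 0.0854
grip_force: 0.0
```

```bash
cat >> h.py <<'E'
def tool(s=None):
    s=s or manip.read_state(); q=s["tool_rot"]; R=Rn.from_quat([q[1],q[2],q[3],q[0]]).as_matrix()
    return s["eef_pos"],R
def go(target,yaw_y_deg):
    p,R=tool(); d=R.T@(np.array(target)-p)*100
    y=np.deg2rad(yaw_y_deg); Rt=np.array([[np.sin(y),np.cos(y),0],[-np.cos(y),np.sin(y),0],[0,0,-1.]])
    rv=np.rad2deg(Rn.from_matrix(R.T@Rt).as_rotvec())
    print("pos",p.round(4),"yaw",np.rad2deg(np.arctan2(R[1,1],R[0,1])).round(2),"shift cm",d.round(2),"rot",rv.round(2))
E
python3 - <<'E'
from h import *
go([.5035,-.132,.25],160.5); s=manip.read_state(); print(s["clock"],s["joint_positions"].round(2),s["contact_force"].round(1))
im,d,p=grab("wrist"); cv2.imwrite("pics/w1.png",im); W=cloud(d,p); g=im.max(2)
k=(g<70)&(W[...,2]>.08)&(W[...,2]<.15)&(d>0)&(np.hypot(W[...,0]-.5035,W[...,1]+.132)<.045)
P=W[k];T=P[abs(P[:,2]-.133)<.006]; print(k.sum(),len(T),np.percentile(P[:,2],[2,50,98]).round(3),cv2.minAreaRect(T[:,:2].astype(np.float32)*1000))
st=(abs(W[...,2]-.065)<.004)&(d>0)&(np.hypot(W[...,0]-.486,W[...,1]+.18)<.13); print(st.sum(),cv2.minAreaRect(W[st][:,:2].astype(np.float32)*1000))
E
```

```text
Traceback (most recent call last):
  File "h.py", line 21, in go
    rv=np.rad2deg(Rn.from_matrix(R.T@Rt).as_rotvec())
                  ~~~~~~~~~~~~~~^^^^^^^^
  File "scipy/spatial/transform/_rotation.pyx", line 1143, in scipy.spatial.transform._rotation.Rotation.from_matrix
ValueError: Non-positive determinant (left-handed or null coordinate frame) in rotation matrix 0: [[-9.99999986e-01  1.23470411e-04  1.09253831e-04]
 [ 1.23377087e-04  9.99999628e-01 -8.53788518e-04]
 [ 1.09359208e-04  8.53775027e-04  9.99999630e-01]].
```

```bash
sed -i 's/\[\[np.sin(y),np.cos(y),0\],\[-np.cos(y)/[[-np.sin(y),np.cos(y),0],[np.cos(y)/' h.py
python3 - <<'E'
from h import *
go([.5035,-.132,.25],160.5); s=manip.read_state(); print(s["clock"],s["joint_positions"].round(2),s["contact_force"].round(1))
im,d,p=grab("wrist"); cv2.imwrite("pics/w1.png",im); W=cloud(d,p); g=im.max(2)
k=(g<70)&(W[...,2]>.08)&(W[...,2]<.15)&(d>0)&(np.hypot(W[...,0]-.5035,W[...,1]+.132)<.045)
P=W[k];T=P[abs(P[:,2]-.133)<.006]; print(k.sum(),len(T),np.percentile(P[:,2],[2,50,98]).round(3),cv2.minAreaRect(T[:,:2].astype(np.float32)*1000))
st=(abs(W[...,2]-.065)<.004)&(d>0)&(np.hypot(W[...,0]-.486,W[...,1]+.18)<.13); print(st.sum(),cv2.minAreaRect(W[st][:,:2].astype(np.float32)*1000))
E
```

```text
pos [ 0.5036 -0.1312  0.2507] yaw 160.49 shift cm [ 0.08 -0.02  0.07] rot [ 0.05  0.01 -0.01]
3.15 [-0.38  0.26  0.05  1.37  0.   -1.61] [0.4 0.7 0.3]
1174 1082 [0.109 0.132 0.134] ((503.7436828613281, -133.0087890625), (58.231040954589844, 13.196097373962402), 70.07810974121094)
10331 ((488.0743408203125, -179.18128967285156), (189.93223571777344, 60.085330963134766), 70.5416030883789)
```

View pics/w1.png

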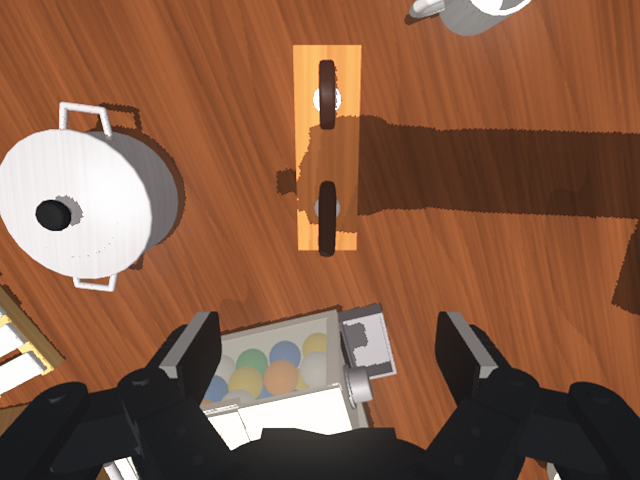

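The wrist view shows the rectangular head at (327,218), between the jaw directions, and the disc head at (327,95). The key measures (0.5037, -0.133) with a top of 58×13 mm, which matches. I'll descend and close.

Emit:
{"method": "play_rows", "body": {
  "steps": [
    [0,0,0,0.17,-0.07,4,1],
    [0,0,0,0,0,4,1],
    [0,0,0,0,0,4,1],
    [0,0,0,0,0,3,1],
    [0,0,0,0,0,0.97,1],
    [0,0,0,0,0,0,1],
    [0,0,0,0,0,0,-1],
    [0,0,0,0,0,0,-1],
    [0,0,0,0,0,0,-1],
    [0,0,0,0,0,0,-1],
    [0,0,0,0,0,0,-1],
    [0,0,0,0,0,0,-1]
  ]
}}

```text
clock: 4.7
eef_pos: [0.5043, -0.1333, 0.092]
tool_rot: [0.0, -0.575, 0.818, -0.0]
contact_force: [-0.6, -0.6, 6.0]
width: 0.012
grip_force: 59.0
```

Emit:
{"method": "play_rows", "body": {
  "steps": [
    [0,0,0,0,0,0,-1],
    [0,0,0,0,0,0,-1],
    [0,0,0,0,0,0,-1],
    [0,0,0,0,0,0,-1]
  ]
}}

```text
clock: 5.2
eef_pos: [0.5043, -0.1333, 0.0919]
tool_rot: [0.0, -0.575, 0.818, -0.0]
contact_force: [-0.4, 0.6, 5.9]
width: 0.0119
grip_force: 59.0
```

Emit:
{"method": "play_rows", "body": {
  "steps": [
    [0,0,0,0,0,-1,-1],
    [0,0,0,0,0,-2,-1],
    [0,0,0,0,0,-3,-1],
    [0,0,0,0,0,-4,-1],
    [0,0,0,0,0,-4,-1],
    [0,0,0,0,0,-4,-1],
    [0,0,0,0,0,0,-1]
  ]
}}

```text
clock: 6.08
eef_pos: [0.5058, -0.1339, 0.2749]
tool_rot: [0.002, -0.575, 0.818, -0.003]
contact_force: [-0.2, -0.6, -1.6]
width: 0.0115
grip_force: 58.7
```

```bash
python3 - <<'E'
from h import *
# target: 6 cm short of lock hover
go([.601,.1248,.27],174.8); s=manip.read_state(); print(s["clock"],s["joint_positions"].round(2),s["contact_force"].round(1))
im,d,p=grab("scene"); a=im[120:300,180:380]; b=cv2.resize(a,None,fx=3.2,fy=3.2,interpolation=cv2.INTER_CUBIC); cv2.imwrite("pics/s1.png",b)
E
```

```text
pos [ 0.5058 -0.1339  0.2749] yaw 160.15 shift cm [-27.56  -0.17   0.49] rot [ -0.37  -0.05 -14.65]
6.075 [-0.38  0.26  0.11  1.42  0.   -1.6 ] [-0.2 -0.6 -1.6]
```

View pics/s1.png

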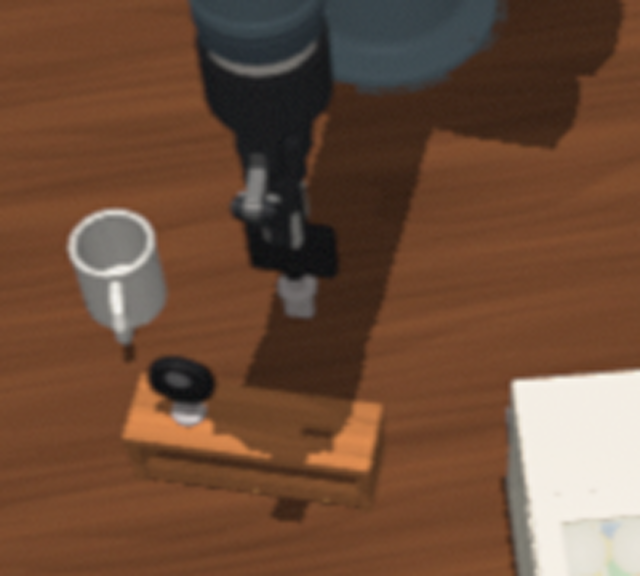

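The picture shows the rectangular key in the gripper at (290,260) and the disc key still in the stand at (183,385). Next is the hover over the keyhole.

Emit:
{"method": "play_rows", "body": {
  "steps": [
    [0,0,0,-2.56,-0.17,0,-1],
    [0,0,0,-5,0,0,-1],
    [0,0,0,-5,0,0,-1],
    [0,0,0,-5,0,0,-1],
    [0,0,0,-5,0,0,-1],
    [0,0,0,-3,0,0,-1],
    [0,0,0,-2,0,0,-1],
    [0,0,-7.3,0,0,0,-1],
    [0,0,-7.3,0,0,0,-1],
    [0,0,0,0,0,0,-1],
    [0,0,0,0,0,0,-1]
  ]
}}

```text
clock: 7.5
eef_pos: [0.5986, 0.1253, 0.2704]
tool_rot: [-0.001, -0.673, 0.739, 0.001]
contact_force: [0.5, 0.1, -0.8]
width: 0.0115
grip_force: 58.7
```

```bash
python3 - <<'E'
from h import *
go([.601,.1248,.27],174.8); s=manip.read_state(); print(s["clock"],s["joint_positions"].round(2),s["contact_force"].round(1))
im,d,p=grab("wrist"); cv2.imwrite("pics/w2.png",im); np.savez("w2.npz",im=im,d=d,**{k:np.array(v) for k,v in p.items()})
E
```

```text
pos [0.5986 0.1253 0.2704] yaw 174.63 shift cm [ 0.03 -0.24  0.04] rot [ 0.1  -0.01 -0.17]
7.5 [ 0.1   0.46  0.4   1.51  0.   -1.37] [ 0.5  0.1 -0.8]
```

View pics/w2.png

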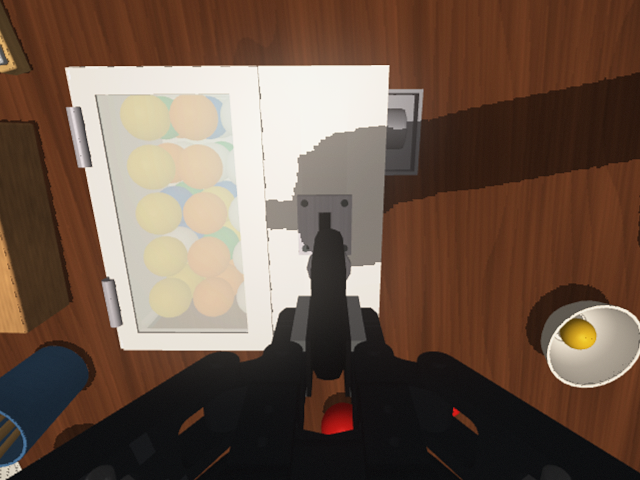

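The wrist view shows the plate at (298..352, 195..) with the near end of the keyhole visible at (325,216). The held key hides the rest.

```bash
cat > m2.py <<'E'
from h import *
z=dict(np.load("w2.npz")); im,d,p=z["im"],z["d"],z; g=im.max(2).astype(int); W=cloud(d,p)
# plate: sub-pixel edges on rows 208..225, top edge on columns
for r in (199,201,207,212,217,222,227,232): print(r,g[r,262:388:1][30:96].tolist() if r in(201,217) else '', [int(x)+262 for x in np.nonzero(abs(np.diff(g[r,262:388]))>12)[0]])
for c in (306,312,316,335,340): print(c,[int(x)+180 for x in np.nonzero(abs(np.diff(g[180:270,c]))>12)[0]])
print("plate z",np.median(W[205:215,308:316,2]),"deck z",np.median(W[150:170,300:330,2]), np.median(W[80:110,290:330,2]))
# key in tool frame
pos=np.array([.5986,.1253,.2704]); q=[-0.001,-0.673,0.739,0.001]; R=Rn.from_quat([q[1],q[2],q[3],q[0]]).as_matrix()
K=(W-pos)@R*1000
print("colgrid tool coords along rows at col 326/320/332")
for r in range(206,390,8):
    print(r,[K[r,c].round(1).tolist() for c in(318,326,334)],g[r,326])
E
python3 m2.py
```

```text
199  [265, 267, 268, 276, 291, 292, 296, 342, 351, 382, 383]
201 [145, 147, 147, 149, 145, 125, 117, 117, 112, 94, 77, 75, 75, 74, 75, 95, 112, 117, 115, 116, 116, 113, 111, 111, 112, 114, 114, 111, 110, 110, 111, 111, 111, 109, 108, 108, 107, 111, 110, 109, 108, 108, 109, 108, 110, 110, 109, 109, 104, 79, 62, 59, 60, 59, 56, 74, 98, 104, 103, 106, 129, 138, 137, 136, 136, 136] [264, 265, 277, 278, 282, 283, 296, 300, 301, 306, 307, 340, 341, 346, 347, 351, 382, 383]
207  [264, 265, 296, 297, 351, 382, 383]
212  [264, 265, 266, 296, 297, 330, 350, 351, 382, 383, 385]
217 [146, 147, 146, 145, 147, 131, 117, 114, 114, 115, 116, 113, 114, 112, 113, 113, 115, 114, 114, 114, 114, 115, 110, 109, 111, 111, 89, 61, 51, 50, 51, 50, 48, 47, 48, 49, 46, 44, 69, 98, 106, 107, 108, 107, 107, 109, 108, 105, 104, 105, 104, 104, 104, 105, 105, 104, 102, 101, 99, 113, 130, 136, 136, 135, 135, 135] [264, 265, 266, 296, 297, 317, 318, 329, 330, 350, 351, 382]
222  [265, 266, 296, 297, 317, 318, 319, 329, 330, 350, 351, 381, 382]
227  [265, 266, 297, 317, 318, 319, 329, 330, 350, 351, 381, 382]
232  [26
[... 1287 characters left out ...]
0, -40.8], [5.1, -0.7, -40.6], [4.8, 2.6, -40.1]] 40
318 [[1.3, -4.0, -40.4], [1.7, -0.7, -41.2], [1.5, 2.6, -40.8]] 38
326 [[-2.7, -4.1, -40.0], [-2.4, -0.7, -40.6], [-2.2, 2.6, -40.8]] 35
334 [[-6.7, -4.1, -39.7], [-6.0, -0.7, -40.8], [-6.1, 2.6, -40.6]] 31
342 [[-10.0, -4.1, -40.6], [-9.3, -0.7, -41.6], [-10.2, 2.7, -40.3]] 29
350 [[-13.8, -4.1, -40.8], [-13.7, -0.7, -41.0], [-13.3, 2.7, -41.5]] 27
358 [[-18.4, -4.2, -39.9], [-17.3, -0.7, -41.4], [-17.4, 2.7, -41.2]] 23
366 [[-22.7, -4.2, -39.5], [-21.7, -0.7, -40.9], [-22.0, 2.7, -40.5]] 22
374 [[-26.8, -4.3, -39.6], [-25.4, -0.7, -41.4], [-25.9, 2.7, -40.7]] 20
382 [[-273.0, -14.6, 269.2], [-273.5, -3.1, 269.8], [-273.1, 8.4, 269.4]] 96
```

```bash
cat > m3.py <<'E'
from h import *
z=dict(np.load("w2.npz")); im,d,p=z["im"],z["d"],z; W=cloud(d,p); g=cv2.cvtColor(im,cv2.COLOR_BGR2GRAY).astype(float)
pos=np.array([.5986,.1253,.2704]); q=[-0.001,-0.673,0.739,0.001]; R=Rn.from_quat([q[1],q[2],q[3],q[0]]).as_matrix()
T=lambda u,v,zz:((onz(p,u,v,zz)-pos)@R*1000)[:2].round(2)
def edge(a,lo,hi):
    k=lo+abs(np.diff(a[lo:hi])); i=np.abs(np.diff(a[lo:hi])); w=np.where(i>.5*i.max(),i,0); j=np.arange(lo,hi-1)+.5; return (w*j).sum()/w.sum()
for r in(208,212,217,222,226):
    print(r,"plate L,R",T(edge(g[r],290,303),r,.155),T(edge(g[r],345,358),r,.155),"slot",T(edge(g[r],313,323),r,.155),T(edge(g[r],326,335),r,.155))
for c in(312,335): print("plate near edge",T(c,edge(g[:,c],188,199),.155))
for c in(322,324,326): print("slot near end",T(c,edge(g[:,c],206,220),.155))
for c in(308,312): print("plate far",T(c,edge(g[:,c],246,262),.155))
K=(W-pos)@R*1000
m=(abs(K[...,2]+40.6)<2.5)&(abs(K[...,1])<20)&(abs(K[...,0])<40)&(d>0)
for lo,hi in((-28,-20),(-20,-10),(-10,0),(0,10),(10,20),(20,27)):
    s=K[m&(K[...,0]>lo)&(K[...,0]<hi)]; print(lo,len(s),np.percentile(s[:,1],[1,99]).round(2),s[:,2].mean().round(2))
s=K[m];print(np.percentile(s[:,0],[.5,99.5]).round(2))
E
python3 m3.py
```

```text
208 plate L,R [ 14.29 -25.22] [14.31 18.73] slot [ 14.29 -11.86] [14.3   1.37]
212 plate L,R [ 11.  -25.3] [11.02 18.43] slot [11.01 -8.26] [11.01  1.53]
217 plate L,R [  6.86 -25.32] [ 6.88 18.53] slot [ 6.86 -8.23] [6.87 1.47]
222 plate L,R [  2.68 -25.44] [ 2.7  18.62] slot [ 2.69 -8.24] [2.69 1.46]
226 plate L,R [ -0.69 -25.38] [-0.67 18.55] slot [-0.68 -8.26] [-0.67  1.51]
plate near edge [ 25.57 -12.93]
plate near edge [25.69  5.37]
slot near end [10.98 -5.03]
slot near end [11.02 -3.41]
slot near end [11.04 -1.8 ]
plate far [-21.81 -16.85]
plate far [-24.04 -13.54]
-28 393 [-6.07  5.85] -40.42
-20 568 [-5.95  5.77] -40.48
-10 580 [-5.82  5.64] -40.48
0 662 [-16.56  16.7 ] -40.69
10 809 [-11.66  11.46] -40.59
20 509 [-5.94  5.73] -40.25
[-28.72  27.9 ]
```

Slot centre in tool axes is (0.0..0.6, -3.4) mm and the key is at (-0.5, -0.1) mm. I'll correct by tx +0.05 and ty -0.31 cm, lower to just above the plate, then feel the way in.

Emit:
{"method": "play_rows", "body": {
  "steps": [
    [0,0,-0.15,0.05,-0.31,0,-1],
    [0,0,0,0,0,2,-1],
    [0,0,0,0,0,2,-1],
    [0,0,0,0,0,1,-1],
    [0,0,0,0,0,0.2,-1],
    [0,0,0,0,0,0,-1],
    [0,0,0,0,0,0,-1]
  ]
}}

```text
clock: 8.43
eef_pos: [0.6027, 0.1247, 0.2203]
tool_rot: [0.001, -0.675, 0.738, -0.0]
contact_force: [-0.3, 0.7, -0.2]
width: 0.0116
grip_force: 58.7
```

Emit:
{"method": "play_rows", "body": {
  "steps": [
    [0,0,0,0,0,0.2,-1],
    [0,0,0,0,0,0.2,-1],
    [0,0,0,0,0,0.2,-1],
    [0,0,0,0,0,0.2,-1],
    [0,0,0,0,0,0,-1]
  ]
}}

```text
clock: 9.05
eef_pos: [0.602, 0.1247, 0.2111]
tool_rot: [-0.0, -0.675, 0.738, 0.0]
contact_force: [-0.6, -0.0, 0.2]
width: 0.0117
grip_force: 58.7
```

```bash
python3 - <<'E'
from h import *
go([.602,.1248,.1825],174.8); s=manip.read_state(); print(s["clock"],s["contact_force"].round(1),s["wrist_torque"].round(2))
E
```

```text
pos [0.602  0.1247 0.2111] yaw 174.89 shift cm [-0.01  0.    2.86] rot [0.03 0.   0.09]
9.05 [-0.6 -0.   0.2] [0.03 0.05 0.01]
```

Position is (0.602, 0.1247) with no contact force, so I'll carry on down in small steps.

Emit:
{"method": "play_rows", "body": {
  "steps": [
    [0,0,0,0,0,0.2,-1],
    [0,0,0,0,0,0.2,-1],
    [0,0,0,0,0,0.2,-1],
    [0,0,0,0,0,0,-1]
  ]
}}

```text
clock: 9.55
eef_pos: [0.602, 0.1247, 0.2051]
tool_rot: [-0.0, -0.675, 0.738, 0.0]
contact_force: [-1.1, 0.1, 0.2]
width: 0.0119
grip_force: 58.7
```

Emit:
{"method": "play_rows", "body": {
  "steps": [
    [0,0,0,0,0,0.3,-1],
    [0,0,0,0,0,0.3,-1],
    [0,0,0,0,0,0.3,-1],
    [0,0,0,0,0,0,-1]
  ]
}}

```text
clock: 10.05
eef_pos: [0.6019, 0.1247, 0.196]
tool_rot: [-0.0, -0.675, 0.738, 0.0]
contact_force: [-0.7, -0.4, -1.4]
width: 0.0115
grip_force: 58.7
```

Emit:
{"method": "play_rows", "body": {
  "steps": [
    [0,0,0,0,0,0.3,-1],
    [0,0,0,0,0,0.3,-1],
    [0,0,0,0,0,0.3,-1],
    [0,0,0,0,0,0.2,-1],
    [0,0,0,0,0,0,-1]
  ]
}}

```text
clock: 10.68
eef_pos: [0.6021, 0.1247, 0.1852]
tool_rot: [-0.0, -0.675, 0.738, 0.0]
contact_force: [-0.0, 0.5, -0.8]
width: 0.0117
grip_force: 58.7
```

Emit:
{"method": "play_rows", "body": {
  "steps": [
    [0,0,0,0,0,0.1,-1],
    [0,0,0,0,0,0.1,-1],
    [0,0,0,0,0,0.1,-1],
    [0,0,0,0,0,0,-1]
  ]
}}

```text
clock: 11.18
eef_pos: [0.6021, 0.1247, 0.1823]
tool_rot: [-0.0, -0.675, 0.738, 0.0]
contact_force: [-1.1, 0.4, -0.8]
width: 0.0115
grip_force: 58.7
```

Emit:
{"method": "play_rows", "body": {
  "steps": [
    [0,0,0,0,0,0.1,-1],
    [0,0,0,0,0,0,-1],
    [0,0,0,0,0,0,-1]
  ]
}}

```text
clock: 11.55
eef_pos: [0.6024, 0.1247, 0.182]
tool_rot: [0.0, -0.675, 0.738, -0.0]
contact_force: [-1.0, -0.3, 4.1]
width: 0.0113
grip_force: 59.2
```

Emit:
{"method": "play_rows", "body": {
  "steps": [
    [0,0,0,0,0,0.1,-1],
    [0,0,0,0,0,0,-1],
    [0,0,0,0,0,0,-1]
  ]
}}

```text
clock: 11.92
eef_pos: [0.6027, 0.1247, 0.182]
tool_rot: [0.001, -0.675, 0.738, -0.001]
contact_force: [-2.5, -0.7, 9.3]
width: 0.0115
grip_force: 59.8
```

Contact came at z = 0.182, where the collar should seat, so the key is home. I'll ease the press and turn clockwise (+ about tool z).

Emit:
{"method": "play_rows", "body": {
  "steps": [
    [0,0,0,0,0,-0.1,-1],
    [0,0,0,0,0,0,-1],
    [0,0,8,0,0,0,-1],
    [0,0,8,0,0,0,-1],
    [0,0,8,0,0,0,-1],
    [0,0,0,0,0,0,-1]
  ]
}}

```text
clock: 12.68
eef_pos: [0.6022, 0.1249, 0.182]
tool_rot: [0.0, -0.507, 0.862, 0.0]
contact_force: [-1.9, -0.1, 7.1]
width: 0.0118
grip_force: 59.5
```

```bash
python3 - <<'E'
from h import *
go([.602,.1248,.182],174.8-72); s=manip.read_state(); print(s["clock"],s["contact_force"].round(1),s["wrist_torque"].round(2),s["joint_positions"].round(2))
E
```

```text
pos [0.6022 0.1249 0.182 ] yaw 150.86 shift cm [0.02 0.01 0.  ] rot [ 0.    0.05 48.06]
12.675 [-1.9 -0.1  7.1] [0.05 0.45 0.03] [ 0.1   0.46  0.18  1.28  0.   -0.96]
```

Emit:
{"method": "play_rows", "body": {
  "steps": [
    [0,0,8,0,0,0,-1],
    [0,0,8,0,0,0,-1],
    [0,0,8,0,0,0,-1],
    [0,0,8,0,0,0,-1],
    [0,0,8,0,0,0,-1],
    [0,0,8,0,0,0,-1],
    [0,0,0,0,0,0,-1]
  ]
}}

```text
clock: 13.55
eef_pos: [0.6022, 0.1249, 0.182]
tool_rot: [0.0, -0.112, 0.994, 0.0]
contact_force: [-2.9, 0.2, 7.4]
width: 0.0116
grip_force: 59.5
```

```bash
python3 - <<'E'
from h import *
go([.602,.1248,.182],174.8-72); s=manip.read_state(); print(s["clock"],s["contact_force"].round(1),s["wrist_torque"].round(2),s["width"])
im,d,p=grab("scene"); W=cloud(d,p); cv2.imwrite("pics/s2.png",cv2.resize(im[190:370,300:500],None,fx=3,fy=3,interpolation=cv2.INTER_CUBIC))
# front lid edge ~48-60 mm behind the keyhole
a=np.deg2rad(-5.2);ex=np.array([np.cos(a),np.sin(a)]);ey=np.array([-np.sin(a),np.cos(a)])
q=W[...,:2]-[.6015,.1247]; X=q@ex;Y=q@ey
for lo in(.045,.05,.06,.15,.18):
    m=(X>lo)&(X<lo+.008)&(abs(Y)<.11)&(abs(Y)>.06)&(d>0); print(lo,m.sum(),np.percentile(W[m][:,2],[10,50,90]).round(3))
E
```

```text
pos [0.6022 0.1249 0.182 ] yaw 102.86 shift cm [ 0.03 -0.    0.  ] rot [0.01 0.04 0.06]
13.55 [-2.9  0.2  7.4] [ 0.05  0.51 -0.01] 0.01158890705845463
0.045 29 [0.179 0.181 0.183]
0.05 137 [0.179 0.182 0.185]
0.06 173 [0.177 0.18  0.183]
0.15 189 [0.153 0.156 0.159]
0.18 160 [0.148 0.152 0.156]
```

View pics/s2.png

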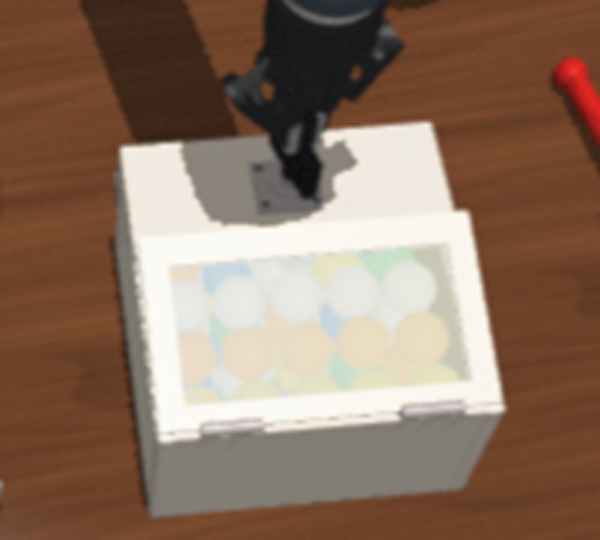

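The lid is up: its front edge measures about 0.182 m, and the picture shows it raised with the key upright. I'll release and go up.

Emit:
{"method": "play_rows", "body": {
  "steps": [
    [0,0,0,0,0,-0.05,-1],
    [0,0,0,0,0,0,0.2],
    [0,0,0,0,0,0,0.2],
    [0,0,0,0,0,0,0.2],
    [0,0,0,0,0,0,0.6],
    [0,0,0,0,0,0,0.6],
    [0,0,0,0,0,0,0.6],
    [0,0,0,0,0,-1,0.6],
    [0,0,0,0,0,-3,0.6],
    [0,0,0,0,0,-5,0.6],
    [0,0,0,0,0,-3,0.6],
    [0,0,0,0,0,0,0.6]
  ]
}}

```text
clock: 15.1
eef_pos: [0.6039, 0.1249, 0.3057]
tool_rot: [0.003, -0.112, 0.994, 0.0]
contact_force: [0.3, -0.5, 0.2]
width: 0.0683
grip_force: 0.0
```

```bash
python3 - <<'E'
from h import *
s=manip.read_state(); print(s["clock"],s["eef_pos"],s["contact_force"].round(1),s["width"])
im,d,p=grab("wrist"); W=cloud(d,p); cv2.imwrite("pics/w3.png",im)
k=(im.max(2)<80)&(W[...,2]>.17)&(W[...,2]<.235)&(np.hypot(W[...,0]-.6015,W[...,1]-.1247)<.04)&(d>0)
P=W[k];T=P[abs(P[:,2]-.223)<.006];print(len(T),T[:,2].mean(),cv2.minAreaRect(T[:,:2].astype(np.float32)*1000))
E
```

```text
15.1 [0.6039124  0.12486967 0.30567503] [ 0.3 -0.5  0.2] 0.0682769580548981
1370 0.2219776677841455 ((601.451904296875, 125.26160430908203), (58.527793884277344, 13.86392879486084), 15.358795166015625)
```

View pics/w3.png

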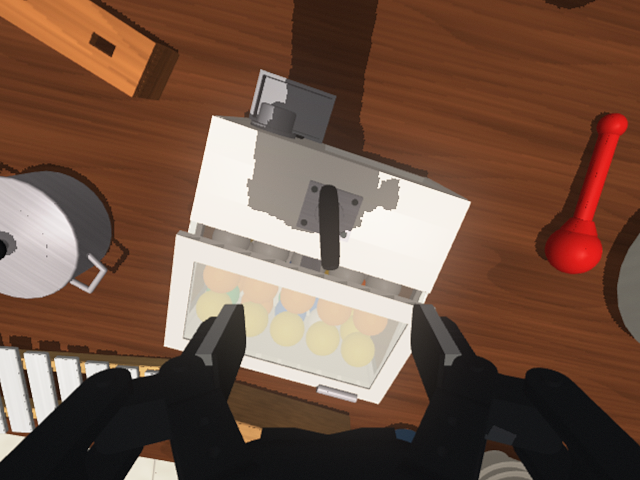

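The wrist view shows the key standing free at (330,225), centred and turned about 69°, with its top at 0.222 m. The lid is up and the gripper is clear, so I'm handing in.

```bash
python3 -c "
from bench import manip
print(manip.job_done())"
```

```text
the job is handed in; nothing more can be done
None
```

I handed the job in at about 15 s: the key stands free and upright in the lock, turned about 69° clockwise, and the lid has sprung up to about 182 mm; I touched nothing else on the bench, and the hand-in gave no verdict.

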